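# Close the refilled sugar jar and turn the jar carousel to it

### The job

The sugar-cube jar on the revolving jar stand has just been refilled and is the only jar there without its lid: pick up its knobbed bamboo lid from the worktop and set it fully home on that jar, without letting it drop. Then turn the carousel gently by the handle in its middle until that jar stands at the middle of the front side of the stand's square foot (the side towards the robot), with every jar still standing in its place on the turntable, and leave everything else on the worktop where it is. Finish with the handle still firmly gripped, holding the turntable still: do not let go at the end.

Things in the scene. Friction and masses are not known exactly. Their poses are not given: they have to be found in the camera images.
- stand: fixed square bamboo foot of the carousel, 250 x 250 x 16 mm, on the worktop, turned by up to 15 degrees. Origin: centre of its underside, straight below the turning axis. Its x axis points away from the robot, y to the left; its front side, facing the robot, is at x = -125 mm. The sugar jar must end on the negative x axis.
- platter: round bamboo turntable, 238 mm across, turning both ways without stops about the upright axis through the foot's centre, slight drag (0.05 N m): stays where left; turned jerkily, the jars rock. Jars stand on its face 34 mm above the worktop, inside a rim (inner radius 113 mm, top at 46 mm). Origin: on the axis at worktop height; x along the handle bar; turns with it.
- handle: level wooden handle bar on the turntable's 18 mm middle post, 70 mm long, 15 mm thick, 26 mm high. Origin: centre of the bar, on the turning axis, 168 mm above the worktop (underside 155, top 181). x along the bar, y across its thickness; turns with the turntable. The four jars stand at 45, 135, 225 and 315 degrees to the bar.
- open_jar: glass jar of white sugar cubes, the only one on the turntable without a lid; loose; 62 mm outer diameter, 85 mm high, wall 3 mm (mouth 56 mm across), about 76 mm from the turning axis. Origin: centre of its underside, 34 mm above the worktop; z up; its rim is 119 mm above the worktop.
- lid: the sugar jar's bamboo lid, lying knob up on the worktop right of the stand, loose, 45 g. From below: plug 49 mm diameter, 10 mm high; disc 64 mm diameter, 12 mm thick; round knob 24 mm diameter, 22 mm high. Origin: centre of the plug's underside; z up. Disc top 22 mm, knob top 44 mm above it. Seated, the disc rests on the jar's rim, the origin 75 mm above the jar's.
- jar_nuts: closed glass jar of hazelnuts on the turntable, loose; same jar and lid: 62 mm diameter, 85 mm high, lid disc top at 97 mm, knob top 119 mm above its underside. Origin: centre of the underside. Stays in its place.
- jar_cinnamon: closed glass jar of cinnamon sticks on the turntable, same size and origin as the hazelnut jar. Stays in its place.
- jar_rock: closed glass jar of brown rock sugar on the turntable, same size and origin as the hazelnut jar. Stays in its place.
- big_jar: bystander: empty open glass canister, 94 mm diameter, 108 mm high, loose on the worktop. Origin: centre of the underside.
- big_lid: bystander: flat bamboo lid of the big canister, without a knob, 96 mm diameter, 22 mm high, loose. Origin: centre of the underside.
- mug: bystander: white mug, 82 mm diameter, 92 mm high, loose. Origin: centre of the underside; handle towards its y.
- spoon: bystander: steel teaspoon, 150 mm long, lying on the worktop, loose. x along the spoon towards the bowl.
- mill: bystander: dark wooden pepper mill, 56 mm diameter, 160 mm high, loose. Origin: centre of the underside.
- milk_jug: bystander: small steel milk jug, 80 mm diameter, 85 mm high, loose. Origin: centre of the underside.
There are look-alikes about, which are no part of the job. Leave any green or red look-alike of the lid alone.

How it is judged:
By the outcome, as a careful person would: the job done as asked, in the order asked, and still so for the second after the job is handed in, while the arm keeps its last pose, push and grip.
It also fails if it takes over 54 s, if anything falls off the work surface, if the arm or the gripper's body presses on something with over 40 N, if the wrist force passes 120 N, or if a joint passes its speed limit or range.

### The arm

A 6-joint arm with a two-finger parallel gripper is mounted at the origin on the work surface. World frame = base frame: x ahead of the robot, y to its left, z up, the work surface at z = 0. Lengths are in m, angles in degrees, forces in N, time in s.
With the tool pointing down it reaches from about 0.35 to 0.925 m from the base axis. Payload 6.4 kg.
Tool frame: the origin (TCP) lies at the very end of the fingers, on their centre line; the grasp point (between the pads) lies robot.grasp_offset behind it (robot.grasp_offset is the distance from the TCP to the grasp point, in m); z points along the fingers, y is the line along which they close (so a half turn about z gives the same grasp; the last joint's range is limited). The gripper opens to 94 mm and grips with 3 to 60 N. Pads are 16 mm wide; open, the fingers measure 119 mm over their backs; the gripper's body (75 mm by 177 mm) begins 78 mm behind the grasp point.
Start: joints at [-85.262, 14.043, 89.255, -0, 76.702, -9.975], TCP at [0.165, -0.629, 0.205] pointing down, gripper open.
Joint ranges: [-179.41, 179.41], [-58.25, 129.5], [7.25, 145.43], [-54.29, 234.29], [11.92, 165.04], [-157.13, 157.13]. Speed limits (degrees/s): [147.25, 147.25, 180, 180, 180, 180].

### API

Orientations are given as [roll, pitch, yaw] about the fixed x, y, z axes, in that order (R = Rz(yaw) Ry(pitch) Rx(roll)).
In Python, from plant import robot, cams, workorder gives the robot as it stands.
- The arm moves only by the shell command python3 -m inch 'ROWS' [FORCE]. ROWS is a JSON object of lists of equal length, an entry for each row: "rot": the turn, a rotation vector about the tool's x, y, z in degrees, a list of three; "delta_pos": the shift along the tool's x, y, z in mm, a list of three; "hand": the finger opening in mm, from 0 to 94. A call has 1 to 5 rows; each row is the pose to reach, as a shift and turn from the pose commanded when the call began, along the tool's axes at that moment; what a row does not reach only later rows make up. A row lasts 1/8 s, in which the tool goes at most 62.5 mm and 10.7 degrees, less where a joint would pass 70% of its speed; a pose out of reach is approached as far as the arm can. A call with a gripper value outside its range is refused whole. The fingers move at their own pace and stop on an object; FORCE is the grip in N (left out, the last holds). Time passes only in rows, so rows that repeat a pose let the fingers close. It gives the time, the measured TCP pose, the force, the opening and the grip force at its end, in the units of the state.
- robot.sense(): the state, without advancing time (a new reading comes with each control period).
- cams.camera(name): name is "side" or "top" or "wrist"; returns the picture (384x512x3 uint8, red, green, blue); there is no depth.
- cams.camera_model(name): a dict with "K" (3x3 intrinsics, pixels), "R" (3x3) and "t" (3): a world point X has camera coordinates R X + t; the wrist camera has in their place "T_tool_cam" (4x4, takes a point from camera to tool coordinates, whose origin is the TCP and whose axes are the flange's). Camera axes: x right, y down, z forward; pixel columns grow to the right and rows downward; lengths in m; the calibration is good to about 2 mm. A picture is of the moment at which its call begins: read the wrist's pose just before it. camera_model takes no time and is no camera call.
- workorder.close_job(): hands the job in; it is judged then, once.
The state is a dict: "time_s": time; "q": joint angles; "qvel": joint speeds; "joint_torque": joint torques, N m; "ee_pos": TCP position; "tcp_rot": TCP orientation; "ft_force": force on the tool from outside, world axes, zero at the start; "ft_torque": the same for the moment, N m; "grip_width": opening from 0.0 (shut) to 1.0 (fully open); "grip_force": force on a finger pad.
Only numpy, scipy, OpenCV 4.12 (cv2) and the standard library are available. Lean on these libraries where they do the work, as an engineer would, in place of code of your own. Each camera call takes 0.05 s, during which the arm holds its last target. There are 200 camera calls.

## Working session

There is one attempt and no reset: what is moved stays moved. The work goes in short steps, Python scripts to look and compute and a shell command to move; the robot and the scene stay as the last step left them, time stands still between calls to the robot, and variables do not carry over. Pictures are saved under pics/ and viewed, at most 10 in all, crops included, and the job is handed in when it is done.

```bash
mkdir -p pics; ls; python3 - <<'E'
from plant import robot,cams,workorder
import cv2,numpy as np
print(robot.sense(), robot.grasp_offset)
for n in("top","side","wrist"):
    im=cams.camera(n); cv2.imwrite(f"pics/{n}0.png",im[:,:,::-1]); m=cams.camera_model(n)
    for k in m: print(n,k,np.round(np.array(m[k]),4).tolist())
a=cv2.imread("pics/top0.png");b=cv2.imread("pics/side0.png")
E
```

```text
pics
{'time_s': 0.0, 'q': array([-8.52613661e+01,  1.40842018e+01,  8.93233690e+01, -1.04849848e-03,
        7.67005611e+01, -9.97484008e+00]), 'qvel': array([ 0.07985117,  0.07449675, -0.05611348,  0.04915927,  0.04005714,
        0.06561727]), 'joint_torque': array([ 3.87366811e-06, -4.15837991e+01, -3.14603162e+01,  6.84501277e-02,
        3.32711125e-02, -1.36579033e-04]), 'ee_pos': array([ 0.16504586, -0.62808843,  0.2043589 ]), 'tcp_rot': array([-1.79893326e+02, -1.77256173e-02,  1.47136997e+01]), 'ft_force': array([-0.2070043 ,  0.83418682,  0.46408023]), 'ft_torque': array([0.0490689 , 0.02939927, 0.00464715]), 'grip_force': 0.0, 'grip_width': 1.0033274431503756} 0.0188
top K [[359.2508, 0.0, 258.1726], [0.0, 359.2508, 186.1361], [0.0, 0.0, 1.0]]
top R [[-0.0112, -0.9999, 0.0043], [-0.9898, 0.0105, -0.1422], [0.1422, -0.0058, -0.9898]]
top t [-0.0019, 0.5405, 1.1085]
side K [[497.2922, 0.0, 258.3334], [0.0, 497.2922, 190.0028], [0.0, 0.0, 1.0]]
side R [[-0.9792, -0.2022, 0.0159], [-0.134, 0.5863, -0.7989], [0.1522, -0.7844, -0.6012]]
side t [0.5263, 0.1906, 1.7624]
wrist K [[286.3732, 0.0, 259.5335], [0.0, 286.3732, 188.3118], [0.0, 0.0, 1.0]]
wrist T_tool_cam [[-0.0004, -0.9624, -0.2715, 0.0792], [1.0, -0.0003, -0.0004, 0.0003], [0.0003, -0.2715, 0.9624, -0.18], [0.0, 0.0, 0.0, 1.0]]
```

View pics/top0.png

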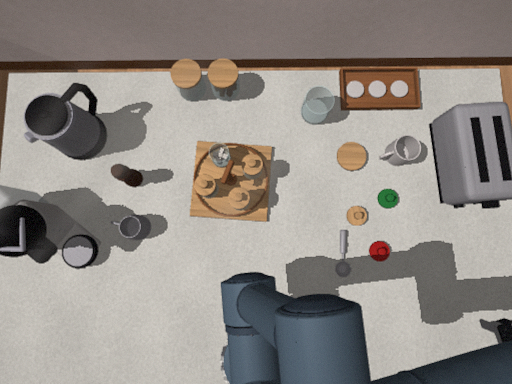

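View pics/side0.png

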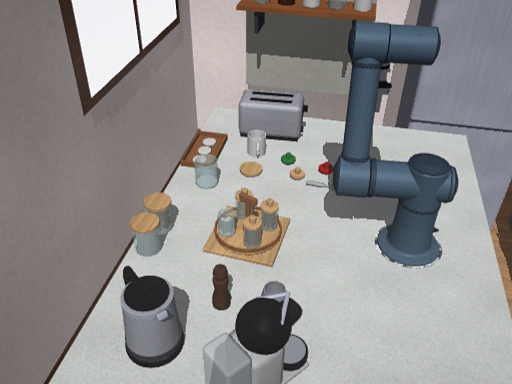

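View pics/wrist0.png

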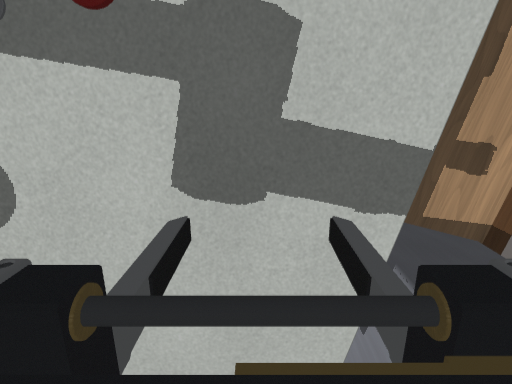

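Top view: the lid is at about (357,215), the stand at about (231,180), the open jar at about (220,155) and the handle at about (228,173). Side view: the lid is at (297,174) and the open jar at (227,222). I'll enlarge both for exact points.

```bash
cat > h.py <<'E'
import numpy as np, cv2
from plant import robot,cams,workorder
from scipy.spatial.transform import Rotation as Ro
def model(n,st=None):
    m=cams.camera_model(n); K=np.array(m["K"])
    if n!="wrist": return K,np.array(m["R"]),np.array(m["t"])
    T=np.eye(4);T[:3,:3]=Ro.from_euler("xyz",st["tcp_rot"],degrees=True).as_matrix();T[:3,3]=st["ee_pos"]
    C=np.linalg.inv(T@np.array(m["T_tool_cam"])); return K,C[:3,:3],C[:3,3]
def ray(M,uv):
    K,R,t=M; d=R.T@np.linalg.solve(K,[uv[0],uv[1],1]); return -R.T@t,d/np.linalg.norm(d)
def plane(M,uv,z):
    o,d=ray(M,uv); return o+d*(z-o[2])/d[2]
def tri(*obs):
    A=np.zeros((3,3));b=np.zeros(3);rs=[ray(M,uv) for M,uv in obs]
    for o,d in rs: P=np.eye(3)-np.outer(d,d);A+=P;b+=P@o
    x=np.linalg.solve(A,b); return x,[1e3*np.linalg.norm((np.eye(3)-np.outer(d,d))@(x-o)) for o,d in rs]
def proj(M,X):
    K,R,t=M;p=K@(R@np.array(X)+t);return p[:2]/p[2]
def shot(name,fn):
    st=robot.sense();im=cams.camera(name)[:,:,::-1].copy();cv2.imwrite(f"pics/{fn}.png",im);return st,im
E
python3 - <<'E'
from h import *
a=cv2.imread("pics/top0.png");b=cv2.imread("pics/side0.png")
f=lambda im,x,y,w,h,s:cv2.resize(im[y:y+h,x:x+w],None,fx=s,fy=s,interpolation=cv2.INTER_CUBIC)
A=f(a,185,135,95,95,4.2);B=f(b,200,180,95,95,4.2)
cv2.imwrite("pics/crop1.png",np.hstack([A,B]))
for n,im,box in(("top",a,(340,200,35,30)),("side",b,(285,163,27,20))):
    x,y,w,h=box;hs=cv2.cvtColor(im[y:y+h,x:x+w],cv2.COLOR_BGR2HSV)
    m=((hs[:,:,0]>5)&(hs[:,:,0]<25)&(hs[:,:,1]>80)).astype(np.uint8)
    n_,l,s,c=cv2.connectedComponentsWithStats(m);i=1+s[1:,4].argmax()
    uv=c[i]+[x,y];print(n,s[i],uv,plane(model(n),uv,.016))
E
```

```text
top [  7   6  20  19 309] [356.4368932  215.22330097] [ 0.44564743 -0.32352192  0.016     ]
side [  5   5  15  11 128] [296.78125 173.3125 ] [ 0.44046678 -0.321271    0.016     ]
```

View pics/crop1.png

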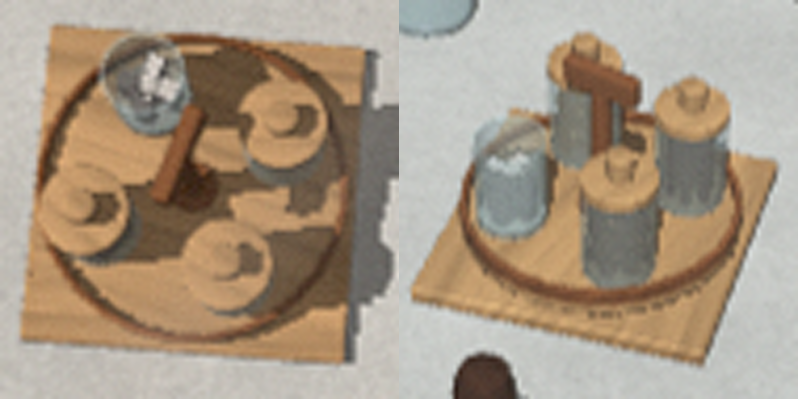

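The crop gives the foot's corners in the top view at crop px (52,25), (365,48), (350,362) and (22,342). The open jar's mouth is near (146,68), and the bar runs from (197,112) to (162,195). In the side view the bar runs from (568,62) to (638,92).

```bash
python3 - <<'E'
from h import *
T=model("top");S=model("side")
t=lambda p:np.array(p)/4.2+[185,135]-.38
s=lambda p:(np.array(p)-[399,0])/4.2+[200,180]-.38
c=[plane(T,t(p),.016)[:2] for p in((52,25),(365,48),(350,362),(22,342))]
c=np.array(c);print(c.round(3).tolist(),c.mean(0),[round(float(np.linalg.norm(c[i]-c[i-1])),3) for i in range(4)])
e=lambda i,j:np.degrees(np.arctan2(*(c[i]-c[j])[::-1]));print("x-axis",e(0,3),e(1,2),e(0,1)-90,e(3,2)-90)
for p in((412,297),(705,362),(777,160)):print("side",plane(S,s(p),.016)[:2])
a,b=[tri((T,t(p)),(S,s(q))) for p,q in(((197,112),(568,62)),((162,195),(638,92)))]
print("bar",a,b,np.degrees(np.arctan2(*(b[0]-a[0])[1::-1])))
for p in((197,112),(162,195)):print(plane(T,t(p),.181))
for n,p in dict(open=(146,68),r=(286,117),f=(228,253),l=(80,205)).items():print(n,plane(T,t(p),.119 if n=="open" else .148))
print(robot.sense()["time_s"])
E
```

```text
[[0.698, 0.193], [0.677, -0.054], [0.431, -0.038], [0.449, 0.213]] [0.56385114 0.07861198] [0.25, 0.248, 0.247, 0.252]
x-axis -4.513072795294329 -3.6066801901071055 -4.8929786118053755 -4.106376450258139
side [0.68914221 0.20522424]
side [0.44347447 0.22531503]
side [ 0.42578078 -0.03097411]
bar (array([0.59212071, 0.06799979, 0.17103539]), [np.float64(1.5822171517344092), np.float64(1.5822171517342658)]) (array([0.53235919, 0.09146884, 0.16939582]), [np.float64(4.850258713188455), np.float64(4.850258713188462)]) 158.55948636080473
[0.59158619 0.06744183 0.181     ]
[0.53541347 0.09078005 0.181     ]
open [0.63749505 0.10821562 0.119     ]
r [0.59453268 0.00801583 0.148     ]
f [0.49999676 0.04856895 0.148     ]
l [0.53429823 0.15015052 0.148     ]
0.15
```

```bash
python3 -m inch '{"delta_pos":[[55,-36,5],[110,-72,10],[165,-108,15],[220,-144,20],[270,-176,25]],"rot":[[0,0,0],[0,0,0],[0,0,0],[0,0,0],[0,0,0]],"hand":[60,60,60,60,60]}'
python3 -m inch '{"delta_pos":[[40,-26,0],[48,-36,0],[48,-46,0],[48,-50,0],[48,-50,0]],"rot":[[0,0,0],[0,0,0],[0,0,0],[0,0,0],[0,0,0]],"hand":[50,50,50,50,50]}'
cat >> h.py <<'E'
def comp(im,M,X,r=60):
    u,v=proj(M,X).astype(int);x0,y0=max(u-r,0),max(v-r,0)
    hs=cv2.cvtColor(im[y0:v+r,x0:u+r],cv2.COLOR_BGR2HSV)
    m=((hs[:,:,0]>5)&(hs[:,:,0]<25)&(hs[:,:,1]>80)).astype(np.uint8)
    n,l,s,c=cv2.connectedComponentsWithStats(m);i=1+s[1:,4].argmax()
    return c[i]+[x0,y0],s[i]+[x0,y0,0,0,0]
E
python3 - <<'E'
from h import *
st,im=shot("wrist","w1");print(st["ee_pos"],st["tcp_rot"],st["q"].round(1))
M=model("wrist",st);print(proj(M,[.443,-.322,.022]),comp(im,M,[.443,-.322,.022],80))
print(plane(M,comp(im,M,[.443,-.322,.022],80)[0],.016))
E
```

```text
time_s: 0.78
ee_pos: [0.3753, -0.396, 0.1811]
tcp_rot: [180.0, -0.0, 14.7]
ft_force: [0.7, -0.1, -0.1]
grip_width: 0.639
grip_force: 0.0
time_s: 1.4
ee_pos: [0.4072, -0.3379, 0.1814]
tcp_rot: [180.0, 0.0, 14.6]
ft_force: [-0.3, -1.1, -0.1]
grip_width: 0.531
grip_force: 0.0
[ 0.40724841 -0.3379135   0.18140484] [1.79985943e+02 3.67447215e-03 1.46202411e+01] [-52.   -0.9 108.1  -0.   72.7  23.4]
[253.90154403 143.25172624] (array([253.64041404, 142.6489649 ]), array([ 227,  116,   54,   54, 2222]))
[ 0.44289471 -0.32158633  0.016     ]
```

View pics/w1.png

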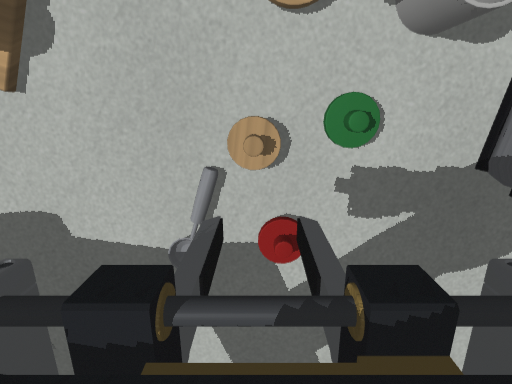

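The wrist view shows the lid disc centred at (253.6,142.6) with its knob at (253,145). This matches the earlier estimate. I'll move over it and partway down.

```bash
python3 -m inch '{"delta_pos":[[20,-4,30],[39,-7,60],[39,-7,85],[39,-7,90],[39,-7,90]],"rot":[[0,0,0],[0,0,0],[0,0,0],[0,0,0],[0,0,0]],"hand":[46,46,46,46,46]}'
python3 - <<'E'
from h import *
from scipy.spatial.transform import Rotation as Ro
st,im=shot("wrist","w2");print(st["ee_pos"],st["tcp_rot"])
M=model("wrist",st);X=[.443,-.322,.016];uv,s=comp(im,M,X,100);print(proj(M,X),uv,s,plane(M,uv,.016))
# first view, re-evaluated
s1={"ee_pos":np.array([.40724841,-.3379135,.18140484]),"tcp_rot":[180,0,14.62]}
print(tri((model("wrist",s1),(253.6,142.6)),(M,uv)))
print(tri((model("top"),(356.4,215.2)),(M,uv)))
E
```

```text
time_s: 2.08
ee_pos: [0.4439, -0.3212, 0.0917]
tcp_rot: [180.0, -0.0, 14.7]
ft_force: [0.1, 0.8, 0.9]
grip_width: 0.494
grip_force: 0.0
[ 0.44386661 -0.32121435  0.09173945] [ 1.79981473e+02 -7.99790835e-03  1.46674418e+01]
[259.8322882 196.598857 ] [259.34599274 196.68025691] [ 226  164   68   66 3581] [ 0.44280777 -0.32157995  0.016     ]
(array([ 0.44304128, -0.32149712,  0.01679476]), [np.float64(0.02171825097636741), np.float64(0.02171825097634351)])
(array([ 0.44527738, -0.32100963,  0.02429997]), [np.float64(0.09508630659151238), np.float64(0.09508630659128327)])
```

View pics/w2.png

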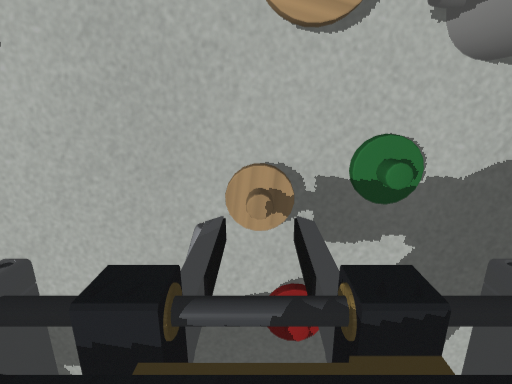

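The lid is centred at (259,197), midway between the fingers. Two views put the disc at a height of about 17–22 mm, which agrees with the text. Now I descend and grip.

```bash
python3 -m inch '{"delta_pos":[[-1,0,25],[-1,0,45],[-1,0,60],[-1,0,66],[-1,0,66]],"rot":[[0,0,0],[0,0,0],[0,0,0],[0,0,0],[0,0,0]],"hand":[46,46,46,46,46]}'
python3 -m inch '{"delta_pos":[[0,0,0],[0,0,0],[0,0,0],[0,0,0],[0,0,0]],"rot":[[0,0,0],[0,0,0],[0,0,0],[0,0,0],[0,0,0]],"hand":[15,15,15,15,15]}' 20
```

```text
time_s: 2.75
ee_pos: [0.4431, -0.3211, 0.0256]
tcp_rot: [180.0, -0.0, 14.7]
ft_force: [0.3, -0.2, -0.1]
grip_width: 0.491
grip_force: 0.0
time_s: 3.38
ee_pos: [0.4433, -0.3211, 0.0259]
tcp_rot: [180.0, -0.0, 14.7]
ft_force: [-0.1, 0.5, 3.2]
grip_width: 0.251
grip_force: 20.0
```

```bash
python3 -m inch '{"delta_pos":[[0,0,-20],[0,0,-60],[0,0,-110],[0,0,-160],[0,0,-200]],"rot":[[0,0,0],[0,0,0],[0,0,0],[0,0,0],[0,0,0]],"hand":[15,15,15,15,15]}'
python3 -m inch '{"delta_pos":[[12,-20,-3],[34,-57,-3],[58,-98,-3],[82,-138,-3],[106,-179,-3]],"rot":[[0,0,0],[0,0,0],[0,0,0],[0,0,0],[0,0,0]],"hand":[15,15,15,15,15]}'
python3 -m inch '{"delta_pos":[[24,-41,0],[48,-81,0],[72,-121,0],[94,-158,0],[112,-188,0]],"rot":[[0,0,0],[0,0,0],[0,0,0],[0,0,0],[0,0,0]],"hand":[15,15,15,15,15]}'
python3 -m inch '{"delta_pos":[[0,0,0],[0,0,0]],"rot":[[0,0,0],[0,0,0]],"hand":[15,15]}'
python3 - <<'E'
from h import *
import json
st,im=shot("wrist","w3");np.savez("w3.npz",**st);print(st["ee_pos"],st["tcp_rot"],st["q"].round(1))
st2,_=shot("side","s3")
E
```

```text
time_s: 4.0
ee_pos: [0.443, -0.3208, 0.2272]
tcp_rot: [179.9, -0.0, 14.7]
ft_force: [0.3, -0.2, -1.3]
grip_width: 0.244
grip_force: 20.0
time_s: 4.62
ee_pos: [0.5, -0.1192, 0.2279]
tcp_rot: [-180.0, 0.0, 14.7]
ft_force: [0.5, -0.5, -1.3]
grip_width: 0.245
grip_force: 20.0
time_s: 5.25
ee_pos: [0.5605, 0.0913, 0.2277]
tcp_rot: [-180.0, 0.1, 14.8]
ft_force: [0.0, 0.8, -0.3]
grip_width: 0.252
grip_force: 20.0
time_s: 5.5
ee_pos: [0.5603, 0.089, 0.2279]
tcp_rot: [180.0, 0.1, 14.7]
ft_force: [-1.0, 0.4, -0.3]
grip_width: 0.25
grip_force: 20.0
[0.56025355 0.08895354 0.22785004] [1.79994584e+02 5.76739826e-02 1.47031210e+01] [ -2.4   2.  100.3  -0.   77.8  72.9]
```

View pics/w3.png

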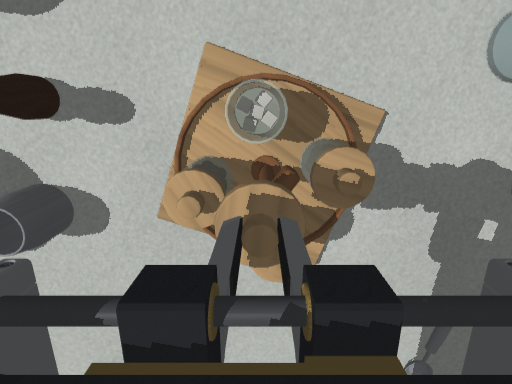

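The lid sits level in the grip. The open jar's rim circle is centred near (256,110), and foot corners show at (206,42), (386,111) and (160,217). I'll fit the rim circle and refine the geometry.

```bash
python3 - <<'E'
from h import *
st=dict(np.load("w3.npz"));im=cv2.imread("pics/w3.png");M=model("wrist",st)
g=cv2.cvtColor(im,cv2.COLOR_BGR2GRAY)[60:160,200:310]
c=cv2.HoughCircles(cv2.resize(g,None,fx=4,fy=4,interpolation=cv2.INTER_CUBIC),cv2.HOUGH_GRADIENT,1,20,param1=120,param2=30,minRadius=90,maxRadius=140)
for u,v,r in c[0][:5]:
    uv=np.array([u,v])/4-.38+[200,60];P=plane(M,uv,.119);Q=plane(M,uv+[r/4,0],.119);print("circ",uv,r/4,P,np.linalg.norm(P-Q))
# stand corners
cs=np.array([plane(M,p,.016)[:2] for p in((206,42),(386,111),(159,217))]);print("corners",cs.round(4).tolist())
d=cs[1]-cs[0];print("edge",np.linalg.norm(d),np.degrees(np.arctan2(d[1],d[0]))+90,"mid",(cs[1]+cs[2])/2)
# jar height from top+wrist: rim centre in top
t=np.array((146,68))/4.2+[185,135]-.38
print(tri((model("top"),t),(M,(256.5,110.5))))
# triangulation using knobs of neighbours left & right
for n,uv,tp in(("L",(190,203),(80,203)),("R",(349,180),(288,116))):print(n,plane(M,uv,.153))
# saved overlay, upscaled
A=cv2.resize(im[30:230,140:400],None,fx=3,fy=3,interpolation=cv2.INTER_CUBIC)
S=cv2.imread("pics/s3.png")
cv2.imwrite("pics/c3.png",A)
E
```

```text
circ [253.49499893 111.24499893] 33.75 [0.63192193 0.11356559 0.119     ] 0.03286959615711751
circ [260.24499893 109.49499893] 33.475 [0.63517752 0.10762381 0.119     ] 0.03254919178089834
corners [[0.6956, 0.1929], [0.6748, -0.054], [0.4502, 0.212]]
edge 0.24777994756335847 -4.830266080479561 mid [0.5624873  0.07902027]
(array([0.63417031, 0.10896985, 0.12970799]), [np.float64(1.9851744295139142), np.float64(1.9851744295138452)])
L [0.53686686 0.15002846 0.153     ]
R [0.59573056 0.01317325 0.153     ]
```

View pics/c3.png

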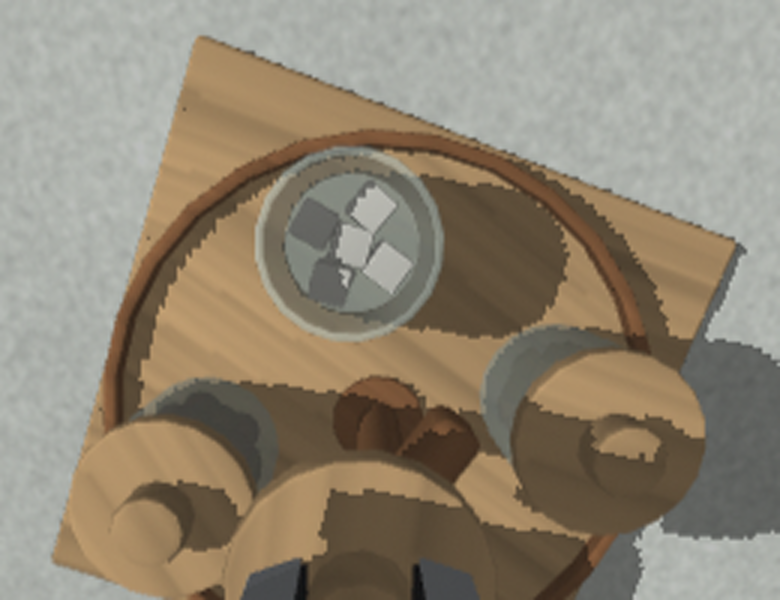

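```bash
python3 - <<'E'
from h import *
st=dict(np.load("w3.npz"));M=model("wrist",st)
f=lambda p:np.array(p)/3-.33+[140,30]
P=plane(M,f((349.5,243.5)),.119);print("jar",P,[np.linalg.norm(plane(M,f(a),.119)-plane(M,f(b),.119)).round(4) for a,b in(((256,243),(443,243)),((349,147),(349,340)))])
cs=np.array([plane(M,f(p),.016)[:2] for p in((202,36),(742,243),(52,560))]);c=(cs[1]+cs[2])/2
d=cs[1]-cs[0];e=cs[0]-cs[2];print(cs.round(4).tolist(),"c",c,np.degrees(np.arctan2(d[1],d[0]))+90,np.degrees(np.arctan2(e[1],e[0])))
L,R=[plane(M,f(p),.153) for p in((145,530),(628,438))];print("knobs",L,R,(L+R)/2,np.linalg.norm(L-R)/2,np.degrees(np.arctan2(*(L-R)[1::-1])))
r=P[:2]-c;print("rel jar",np.linalg.norm(r),np.degrees(np.arctan2(r[1],r[0])))
# plane-height check of rim from the two fixed views: top crop mouth, side crop mouth
t=np.array((146,68))/4.2+[185,135]-.38; s=(np.array((512,140))-[399,0])/4.2+[200,180]-.38
print(proj(model("top"),P),t,proj(model("side"),P),s,tri((M,f((349.5,243.5))),(model("side"),s)))
y=np.radians(14.7);d=P-[.5603,.0890,P[2]];print("tool delta mm",1e3*(d[0]*np.cos(y)+d[1]*np.sin(y)),1e3*(d[0]*np.sin(y)-d[1]*np.cos(y)))
E
```

```text
jar [0.63295393 0.11114151 0.119     ] [np.float64(0.0607), np.float64(0.0605)]
[[0.6963, 0.1918], [0.6755, -0.0551], [0.4505, 0.215]] c [0.56299658 0.07995332] -4.818956422677132 -5.388085299360286
knobs [0.53312956 0.15121938 0.153     ] [0.59958673 0.01453909 0.153     ] [0.56635815 0.08287923 0.153     ] 0.0759902256659598 115.93011388206916
rel jar 0.07659460556111425 24.028131946789518
[218.40185047 152.29400584] [219.38190476 150.81047619] [224.96132428 212.21068449] [226.5247619  212.95333333] (array([0.63039853, 0.11044331, 0.11545268]), [np.float64(2.6081258360375306), np.float64(2.6081258360375412)])
tool delta mm 75.8943909317755 -2.9802541460956995
```

```bash
python3 -m inch '{"delta_pos":[[15,-1,0],[40,-2,0],[65,-3,0],[76,-3,0],[76,-3,15]],"rot":[[0,0,0],[0,0,0],[0,0,0],[0,0,0],[0,0,0]],"hand":[15,15,15,15,15]}'
python3 -m inch '{"delta_pos":[[0,0,20],[0,0,40],[0,0,53],[0,0,53],[0,0,53]],"rot":[[0,0,0],[0,0,0],[0,0,0],[0,0,0],[0,0,0]],"hand":[15,15,15,15,15]}'
python3 - <<'E'
from h import *
st,im=shot("wrist","w4");np.savez("w4.npz",**st);print(st["ee_pos"],st["tcp_rot"])
_,sd=shot("side","s4");_,tp=shot("top","t4")
A=cv2.resize(im[100:300,160:360],None,fx=2.6,fy=2.6,interpolation=cv2.INTER_CUBIC)
u,v=proj(model("side"),[.633,.111,.119]).astype(int)
B=cv2.resize(sd[v-55:v+45,u-25:u+30],(286,520),interpolation=cv2.INTER_CUBIC);print(u,v)
cv2.imwrite("pics/c4.png",np.hstack([A,B]))
E
```

```text
time_s: 6.22
ee_pos: [0.6347, 0.1115, 0.214]
tcp_rot: [180.0, -0.1, 14.7]
ft_force: [-0.4, -0.3, -0.5]
grip_width: 0.246
grip_force: 20.0
time_s: 6.85
ee_pos: [0.6338, 0.1117, 0.1611]
tcp_rot: [180.0, -0.1, 14.7]
ft_force: [-0.1, -0.2, -0.5]
grip_width: 0.252
grip_force: 20.0
[0.63382831 0.11172253 0.1610635 ] [ 1.79982069e+02 -7.26306863e-02  1.47125895e+01]
224 212
```

View pics/c4.png

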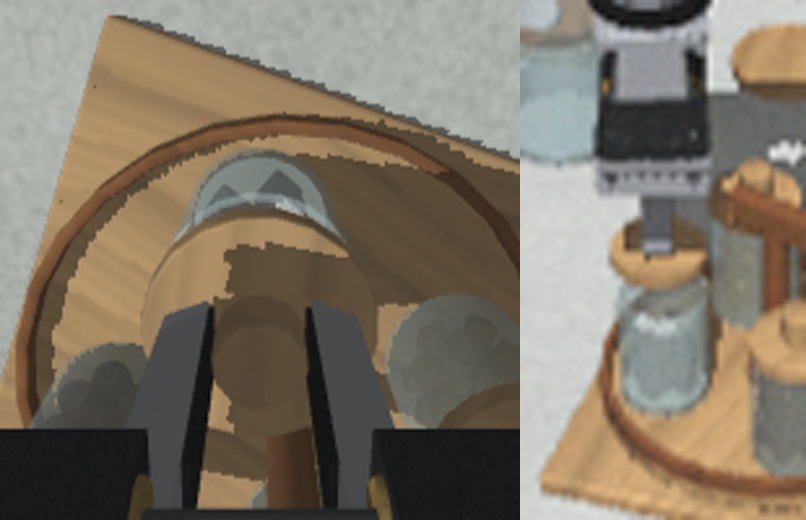

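The side crop shows the lid about 5 crop px left of the jar's centre line, meaning too far in +x. The wrist crop shows it centred sideways. I'll quantify that with edge profiles.

```bash
python3 - <<'E'
from h import *
M=model("side")
for fn in("s4","side0"):
    im=cv2.imread(f"pics/{fn}.png");hs=cv2.cvtColor(im,cv2.COLOR_BGR2HSV)
    for v in range(200,240,3):
        print(fn,v," ".join(f"{h}/{s}" for h,s in hs[v,213:242,[0,1]].T) if 0 else " ".join(f"{g:3d}" for g in im[v,213:242,0]))
X=np.array([.6338,.1117,0])
for z in(.045,.08,.119,.135+.011):
    print(z,proj(M,X+[0,0,z]),proj(M,X+[0,0,z]+np.array([.01,0,0])))
E
```

```text
s4 200 210 207 203 208 212 182  87  51  60  75  96  96  89  94  95  57  63  59  68  81  95 103 105 122 106  78  60  54  58
s4 203 211 211 206 164 111 115  58  65  64  95 131 131 133 133 127  73  58  61  65  59  60  69  97 125 111 106 109 116 121
s4 206 208 206 204 126 111 117 121 117 117 113  63  93  88  92  91  94 120 119 120 120 115  86  85 117 118 108 111 114 114
s4 209 211 211 212 208 148  91  90  99 100 103 105 106 104 110 108 102 100  98  91  80  76  46  47  93  99 107 114 112 116
s4 212 206 203 205 204 203 172 165 154 150 130  95  94 104 102 101 101 107 106 118 119 110 109  86 103 112 108 110 115 124
s4 215 206 205 205 203 181 169 154 121  94 103 107 116 121 129 124 129 127 119 120 119 133 118  67  99 113 115 111 111 119
s4 218 207 204 207 203 143 110 119 135 182 212 184 178 150 171 162 164 167 167 163 144 134 106  65  54  78 120 122 123 125
s4 221 201 199 176  69  60 105 135 147 146 147 145 157 173 173 174 158 161 146 139 137 132 108  70  53  63 106 106 107 104
s4 224 210 200  68  52  80 130 132 140 135 150 152 151 149 149 151 143 150 147 139 131 131 107  66  65 110 109 106 1
[... 1946 characters left out ...]
1 144 137 138 135 129 124 146 142  71  97 102 106 104 108 110
side0 233 104  90  51  64  82 107 113 151 162 161 151 143 149 161 171 171 164 159 155 143 116  99 101 108 106 114 109 110 110
side0 236 106 105  70  47  51  64  92 106 122 110 122 128 127 120 112 123 116 106 108 109 110 109 110 113 114 107 109 108 111
side0 239 104  99  96  89  64  50  53  60  75  97 103  94  96  97 104 103 105 111 110 114 115 114 108 107 113 114 110 113 112
0.045 [225.20307048 228.5651505 ] [222.44245479 228.14980116]
0.08 [224.95895448 220.96629802] [222.16487073 220.55258616]
0.119 [224.67981917 212.27736276] [221.84747348 211.86572153]
0.14600000000000002 [224.48201649 206.12015324] [221.62256207 205.71010735]
```

```bash
python3 - <<'E'
from h import *
st=dict(np.load("w4.npz"));M=model("wrist",st)
f=lambda p:np.array(p)/2.6-.31+[160,100]
y=np.radians(14.7);ex=np.array([np.cos(y),np.sin(y),0]);ey=np.array([np.sin(y),-np.cos(y),0]);T=st["ee_pos"]
def tl(P):
    d=P-T;return (1e3*np.array([d@ex,d@ey])).round(1)
print("knob top centre",tl(plane(M,f((261,350)),T[2]+.0183)))
print("disc far edge (expect 32)",tl(plane(M,f((259,209)),T[2]-.0037)),tl(plane(M,f((259,214)),T[2]-.0037)))
print("disc L,R",tl(plane(M,f((140,310)),T[2]-.0037)),tl(plane(M,f((377,310)),T[2]-.0037)))
print("jar base far edge (expect 31)",tl(plane(M,f((258,151)),.034)))
print("jar base left/right at y=185",tl(plane(M,f((195,185)),.034)),tl(plane(M,f((323,185)),.034)))
# w3: disc far edge in hand and rim points
s3=dict(np.load("w3.npz"));M=model("wrist",s3);T=s3["ee_pos"];g=lambda p:np.array(p)/3-.33+[140,30]
print("w3 disc far",tl(plane(M,g((362,458)),T[2]-.0037)), "disc L/R", tl(plane(M,g((222,590)),T[2]-.0037)),tl(plane(M,g((496,590)),T[2]-.0037)))
print("w3 rim far,near,L,R",[tl(plane(M,g(p),.119)) for p in((349,147),(349,340),(256,243),(443,243))])
E
```

```text
knob top centre [4.1 0.6]
disc far edge (expect 32) [33.   0.1] [31.7  0.1]
disc L,R [  5.5 -31.4] [ 5.5 31.3]
jar base far edge (expect 31) [27.  -0.4]
jar base left/right at y=185 [ 12.6 -26.9] [12.6 27. ]
w3 disc far [31.4  0.8] disc L/R [ -0.  -31.5] [-0.  31.7]
w3 rim far,near,L,R [array([105.3,  -3.1]), array([44.8, -3.3]), array([ 76.1, -33.4]), array([76.1, 27.3])]
```

```bash
python3 -m inch '{"delta_pos":[[-2.5,0,0],[-2.5,0,6],[-2.5,0,12],[-2.5,0,17],[-2.5,0,17]],"rot":[[0,0,0],[0,0,0],[0,0,0],[0,0,0],[0,0,0]],"hand":[15,15,15,15,15]}'
python3 -m inch '{"delta_pos":[[0,0,2],[0,0,4],[0,0,6],[0,0,6]],"rot":[[0,0,0],[0,0,0],[0,0,0],[0,0,0]],"hand":[15,15,15,15]}'
python3 - <<'E'
from h import *
st,im=shot("wrist","w5");print(st["ee_pos"],st["ft_force"].round(1))
E
```

```text
time_s: 7.62
ee_pos: [0.6305, 0.1111, 0.1424]
tcp_rot: [-180.0, 0.1, 14.7]
ft_force: [0.1, -1.0, -0.6]
grip_width: 0.249
grip_force: 20.0
time_s: 8.12
ee_pos: [0.6308, 0.1111, 0.1371]
tcp_rot: [-180.0, 0.0, 14.7]
ft_force: [0.3, 0.4, -0.5]
grip_width: 0.252
grip_force: 20.0
[0.63080946 0.11105807 0.13712496] [ 0.3  0.4 -0.5]
```

```bash
python3 -m inch '{"delta_pos":[[0,0,0.7],[0,0,1.4],[0,0,1.4]],"rot":[[0,0,0],[0,0,0],[0,0,0]],"hand":[15,15,15]}'
python3 -m inch '{"delta_pos":[[0,0,0.7],[0,0,1.2],[0,0,1.2]],"rot":[[0,0,0],[0,0,0],[0,0,0]],"hand":[15,15,15]}'
```

```text
time_s: 8.55
ee_pos: [0.6309, 0.1111, 0.1359]
tcp_rot: [-180.0, 0.0, 14.7]
ft_force: [0.1, -0.4, -0.0]
grip_width: 0.251
grip_force: 20.0
time_s: 8.93
ee_pos: [0.631, 0.1111, 0.1348]
tcp_rot: [180.0, -0.0, 14.7]
ft_force: [-0.4, -0.3, -0.6]
grip_width: 0.244
grip_force: 20.0
```

```bash
python3 -m inch '{"delta_pos":[[0,0,0.5],[0,0,0.8],[0,0,0.8]],"rot":[[0,0,0],[0,0,0],[0,0,0]],"hand":[15,15,15]}'
python3 -m inch '{"delta_pos":[[0,0,0.4],[0,0,0.8],[0,0,0.8]],"rot":[[0,0,0],[0,0,0],[0,0,0]],"hand":[15,15,15]}'
```

```text
time_s: 9.3
ee_pos: [0.6313, 0.1111, 0.1349]
tcp_rot: [180.0, -0.0, 14.7]
ft_force: [-1.8, 0.2, 5.6]
grip_width: 0.25
grip_force: 20.0
time_s: 9.68
ee_pos: [0.6316, 0.1111, 0.1349]
tcp_rot: [180.0, -0.1, 14.7]
ft_force: [-2.7, -0.3, 7.5]
grip_width: 0.251
grip_force: 20.0
```

Contact came at TCP z = 0.1349 m, the predicted seated height. Now I release gently and rise.

```bash
python3 -m inch '{"delta_pos":[[0,0,-0.5],[0,0,-1],[0,0,-1],[0,0,-1]],"rot":[[0,0,0],[0,0,0],[0,0,0],[0,0,0]],"hand":[15,30,44,44]}'
python3 -m inch '{"delta_pos":[[0,0,-10],[0,0,-30],[0,0,-55],[-30,0,-85],[-60,0,-95]],"rot":[[0,0,0],[0,0,0],[0,0,0],[0,0,0],[0,0,0]],"hand":[44,44,44,44,44]}'
python3 -m inch '{"delta_pos":[[-10,4,0],[-15,4,0],[-15,4,0]],"rot":[[0,0,0],[0,0,0],[0,0,0]],"hand":[44,44,44]}'
python3 - <<'E'
from h import *
st,im=shot("wrist","w6");np.savez("w6.npz",**st);print(st["ee_pos"],st["tcp_rot"],st["q"].round(1))
_,sd=shot("side","s6")
u,v=224,212
B=cv2.resize(sd[v-45:v+45,u-25:u+35],(340,510),interpolation=cv2.INTER_CUBIC)
A=cv2.resize(im[40:295,140:365],(450,510),interpolation=cv2.INTER_CUBIC)
cv2.imwrite("pics/c6.png",np.hstack([A,B]))
E
```

```text
time_s: 10.18
ee_pos: [0.6307, 0.1111, 0.1337]
tcp_rot: [-180.0, 0.0, 14.7]
ft_force: [0.5, 0.3, -0.4]
grip_width: 0.456
grip_force: 0.0
time_s: 10.8
ee_pos: [0.5739, 0.0957, 0.2335]
tcp_rot: [179.9, -0.3, 14.7]
ft_force: [-0.4, 0.2, -0.2]
grip_width: 0.472
grip_force: 0.0
time_s: 11.18
ee_pos: [0.5594, 0.0881, 0.2287]
tcp_rot: [-180.0, 0.0, 14.7]
ft_force: [-0.1, 0.0, 0.6]
grip_width: 0.467
grip_force: 0.0
[0.55944763 0.08808508 0.22866355] [-1.79982063e+02  4.24122945e-02  1.46995086e+01] [ -2.5   1.8 100.4   0.   77.9  72.8]
```

View pics/c6.png

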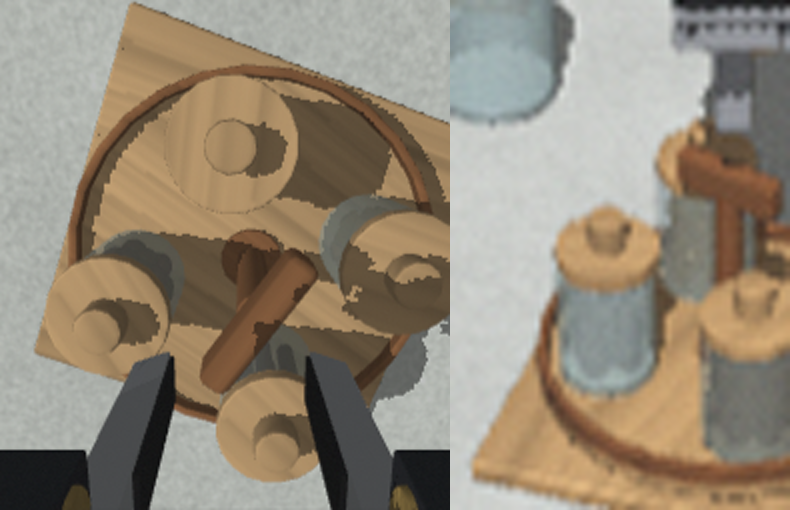

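The lid is seated flat on the sugar jar, at the same height as its neighbours. The knob tops are at crop px (231,146), (414,272), (97,326) and (276,448). The bar's top face runs from about (300,262) to (215,370). I'll work out the axis and bar angle from these.

```bash
python3 - <<'E'
from h import *
st=dict(np.load("w6.npz"));M=model("wrist",st);im=cv2.imread("pics/w6.png");T=model("top");S=model("side")
f=lambda p:np.array(p)/2-.25+[140,40]
k={n:plane(M,f(p),.153)[:2] for n,p in dict(O=(231,146),R=(414,272),L=(97,326),F=(276,448)).items()}
for n in k:print(n,k[n].round(4))
m1,m2=(k["O"]+k["F"])/2,(k["L"]+k["R"])/2
ang=lambda d:np.degrees(np.arctan2(d[1],d[0]))
print("axis",m1,m2,"OF",ang(k["O"]-k["F"]),np.linalg.norm(k["O"]-k["F"])/2,"LR-90",ang(k["L"]-k["R"])-90,np.linalg.norm(k["L"]-k["R"])/2)
# handle mask
hs=cv2.cvtColor(im,cv2.COLOR_BGR2HSV);x0,y0,x1,y1=235,150,305,245
sub=hs[y0:y1,x0:x1];m=((sub[:,:,0]<12)&(sub[:,:,1]>110)&(sub[:,:,2]>40)).astype(np.uint8)*255
n,l,s,c=cv2.connectedComponentsWithStats(cv2.morphologyEx(m,cv2.MORPH_OPEN,np.ones((3,3))));print(s[1:].tolist(),c[1:]+[x0,y0])
P,Q=plane(M,f((303,264)),.181),plane(M,f((214,370)),.181);print("bar",P,Q,(P+Q)/2,np.linalg.norm(P-Q),ang(P-Q))
for p in((297,248),(318,270),(203,360),(224,392)):print(plane(M,f(p),.181))
cs=np.array([plane(M,f(p),.016)[:2] for p in((133,2),(36,352))]);e=cs[0]-cs[1];print("stand edge",cs,ang(e),np.linalg.norm(e))
# rows of mean sat for top-face edges: print bar mask outline rect
i=1+s[1:,4].argmax();pts=np.argwhere(l==i)[:,::-1].astype(np.float32)+[x0,y0];print(cv2.minAreaRect(pts.astype(np.float32)))
E
```

```text
O [0.6309 0.1104]
R [0.5981 0.0154]
L [0.5356 0.151 ]
F [0.4949 0.0521]
axis [0.56287353 0.08123729] [0.56682485 0.08317853] OF 23.209721239312707 0.0740033943803324 LR-90 24.74904411814458 0.07465108288236841
[] []
bar [0.59398086 0.07024812 0.181     ] [0.53974332 0.0940127  0.181     ] [0.56686209 0.08213041 0.181     ] 0.05921542597067799 -23.660983179788563
[0.59969887 0.07445235 0.181     ]
[0.59313092 0.06362845 0.181     ]
[0.54301377 0.09965928 0.181     ]
[0.53086838 0.08733718 0.181     ]
stand edge [[0.69644158 0.19233865]
 [0.45052891 0.21354917]] -4.929690742511523 0.24682570191248268Traceback (most recent call last):
  File "<stdin>", line 17, in <module>
ValueError: attempt to get argmax of an empty sequence
```

```bash
python3 -m inch '{"delta_pos":[[1,2,0],[2,4,0],[3,6,0],[3,8,0],[3,8,0]],"rot":[[0,0,7.5],[0,0,15],[0,0,22.5],[0,0,30],[0,0,37]],"hand":[44,44,44,44,44]}'
python3 -m inch '{"delta_pos":[[0,0,10],[0,0,20],[0,0,25],[0,0,25]],"rot":[[0,0,0],[0,0,0],[0,0,0],[0,0,0]],"hand":[44,44,44,44]}'
python3 - <<'E'
from h import *
st,im=shot("wrist","w7");np.savez("w7.npz",**st);print(st["ee_pos"],st["tcp_rot"],st["q"].round(1))
M=model("wrist",st)
for b in(-.035,.035):
  print([proj(M,[.564+b*np.cos(np.radians(-22)),.081+b*np.sin(np.radians(-22)),z]).round(1) for z in(.155,.181)])
hs=cv2.cvtColor(im,cv2.COLOR_BGR2HSV)
for v in range(160,245,8): print(v," ".join(f"{h}.{s}.{w}" for h,s,w in hs[v,240:280:3]))
E
```

```text
time_s: 11.9
ee_pos: [0.5647, 0.0812, 0.2286]
tcp_rot: [180.0, 0.0, -22.5]
ft_force: [-1.0, 0.5, 0.1]
grip_width: 0.469
grip_force: 0.0
time_s: 12.4
ee_pos: [0.564, 0.0812, 0.2033]
tcp_rot: [180.0, 0.1, -22.3]
ft_force: [-0.1, -0.7, -0.0]
grip_width: 0.468
grip_force: 0.0
[0.56397414 0.08123779 0.20329935] [ 1.79975892e+02  7.66044718e-02 -2.22575076e+01] [ -3.2   3.5 101.3   0.   75.3 109.1]
[array([259.8, 242.9]), array([259.9, 258. ])]
[array([259.4, 164.2]), array([259.4, 171.1])]
160 17.104.187 17.104.187 17.104.187 17.104.187 17.104.187 15.111.122 14.129.85 13.133.92 15.116.88 17.99.98 17.99.103 17.100.105 17.100.102 17.98.102
168 17.104.189 17.104.189 15.122.125 13.136.133 13.135.127 12.126.69 14.126.67 13.126.67 13.129.69 14.131.72 13.119.73 13.128.72 17.98.99 17.99.98
176 17.102.180 17.99.106 13.124.74 13.128.74 13.131.70 14.126.73 12.129.77 13.131.76 13.126.75 13.128.74 14.129.69 13.129.73 15.112.82 17.100.105
184 17.101.104 16.98.102 17.98.101 13.129.77 13.126.67 14.124.72 13.129.75 13.129.79 14.131.76 13.128.74 13.133.67 15.110.81 17.98.94 17.99.93
192 17.99.103 17.97.103
[... 331 characters left out ...]
.71 13.129.75 12.124.78 12.128.78 13.135.106 13.127.70 17.100.102 17.100.102 17.95.102
216 28.39.92 17.93.102 17.99.103 17.97.103 13.132.85 12.135.132 13.134.137 13.137.141 13.138.133 13.135.108 15.114.96 17.104.189 17.104.187 22.44.156
224 28.34.90 17.99.100 16.98.101 17.97.100 13.136.124 13.134.131 13.138.137 13.135.140 13.137.132 13.133.107 14.113.97 17.104.186 17.105.185 19.80.173
232 19.56.127 17.104.179 17.103.179 17.104.179 13.133.123 13.133.132 13.137.136 13.135.140 13.138.133 13.132.108 15.115.95 17.103.181 16.102.182 16.103.181
240 17.101.179 17.105.179 17.102.178 17.103.179 13.134.120 12.133.130 13.135.134 13.137.140 13.136.135 13.132.108 14.115.95 17.104.176 17.103.176 17.103.175
```

The bar spans columns 251–271 at every row, so it is centred between the fingers and parallel to the tool. Next I descend and grip.

```bash
python3 -m inch '{"delta_pos":[[0,0,15],[0,0,30],[0,0,42],[0,0,45],[0,0,45]],"rot":[[0,0,0],[0,0,0],[0,0,0],[0,0,0],[0,0,0]],"hand":[40,40,40,40,40]}'
python3 -m inch '{"delta_pos":[[0,0,0],[0,0,0],[0,0,0],[0,0,0],[0,0,0]],"rot":[[0,0,0],[0,0,0],[0,0,0],[0,0,0],[0,0,0]],"hand":[28,20,14,8,8]}' 20
python3 -m inch '{"delta_pos":[[0,0,0],[0,0,0]],"rot":[[0,0,0],[0,0,0]],"hand":[8,8]}' 20
```

```text
time_s: 13.08
ee_pos: [0.5644, 0.0812, 0.159]
tcp_rot: [180.0, 0.0, -22.3]
ft_force: [-0.1, 0.8, 0.0]
grip_width: 0.429
grip_force: 0.0
time_s: 13.7
ee_pos: [0.5643, 0.0804, 0.1595]
tcp_rot: [179.9, -0.0, -22.3]
ft_force: [-2.7, -4.1, 4.4]
grip_width: 0.155
grip_force: 20.0
time_s: 13.95
ee_pos: [0.5642, 0.0804, 0.1595]
tcp_rot: [179.9, -0.0, -22.3]
ft_force: [-2.5, -4.2, 2.0]
grip_width: 0.16
grip_force: 20.0
```

```bash
python3 -c "
from h import *
s=robot.sense();print(s['ft_force'].round(1),s['ft_torque'].round(2),s['ee_pos'],s['tcp_rot'])"
```

```text
[-2.5 -4.2  2. ] [-0.84  0.47 -0.01] [0.56424998 0.08036969 0.15952019] [ 1.79902679e+02 -1.14706861e-02 -2.22950143e+01]
```

```bash
python3 -m inch '{"delta_pos":[[0,0.5,0],[0,1,0],[0,1,0],[0,1,0],[0,1,0]],"rot":[[0,0,0],[0,0,-0.4],[0,0,-1.2],[0,0,-2.5],[0,0,-4]],"hand":[8,8,8,8,8]}' 30
python3 -m inch '{"delta_pos":[[0,0,0],[0,0,0],[0,0,0],[0,0,0],[0,0,0]],"rot":[[0,0,-1.8],[0,0,-3.8],[0,0,-5.8],[0,0,-7.8],[0,0,-9.8]],"hand":[8,8,8,8,8]}'
python3 -m inch '{"delta_pos":[[0,0,0],[0,0,0],[0,0,0],[0,0,0],[0,0,0]],"rot":[[0,0,-2],[0,0,-4],[0,0,-6],[0,0,-8],[0,0,-10]],"hand":[8,8,8,8,8]}'
```

```text
time_s: 14.58
ee_pos: [0.5643, 0.0805, 0.1595]
tcp_rot: [-180.0, -0.0, -18.2]
ft_force: [-0.9, -0.7, 4.8]
grip_width: 0.159
grip_force: 30.0
time_s: 15.2
ee_pos: [0.5644, 0.0809, 0.1595]
tcp_rot: [-179.9, -0.1, -8.4]
ft_force: [0.2, 0.8, 5.1]
grip_width: 0.16
grip_force: 30.0
time_s: 15.82
ee_pos: [0.5644, 0.0812, 0.1595]
tcp_rot: [-179.9, -0.1, 1.6]
ft_force: [-0.4, 3.8, 5.1]
grip_width: 0.151
grip_force: 30.0
```

The gripping point sits about 2.5 mm along the bar from the axis, so the tool should follow a small circle of 0.43 mm per 10°. I'll include that and null the side force.

```bash
python3 -m inch '{"delta_pos":[[0,-0.3,0],[0,-0.6,0],[0,-0.8,0],[0,-1,0],[0,-1.2,0]],"rot":[[0,0,-2],[0,0,-4],[0,0,-6],[0,0,-8],[0,0,-10]],"hand":[8,8,8,8,8]}'
python3 -m inch '{"delta_pos":[[0,-0.1,0],[0,-0.2,0],[0,-0.3,0],[0,-0.4,0],[0,-0.5,0]],"rot":[[0,0,-2.2],[0,0,-4.6],[0,0,-7],[0,0,-9.5],[0,0,-12]],"hand":[8,8,8,8,8]}'
python3 -m inch '{"delta_pos":[[0,-0.1,0],[0,-0.2,0],[0,-0.3,0],[0,-0.4,0],[0,-0.5,0]],"rot":[[0,0,-2.5],[0,0,-5],[0,0,-7.5],[0,0,-10],[0,0,-12.5]],"hand":[8,8,8,8,8]}'
```

```text
time_s: 16.45
ee_pos: [0.5644, 0.0816, 0.1595]
tcp_rot: [-180.0, -0.1, 11.6]
ft_force: [-0.3, 0.5, 5.4]
grip_width: 0.158
grip_force: 30.0
time_s: 17.08
ee_pos: [0.5643, 0.0821, 0.1595]
tcp_rot: [180.0, -0.1, 23.7]
ft_force: [-0.1, 0.9, 5.2]
grip_width: 0.162
grip_force: 30.0
time_s: 17.7
ee_pos: [0.564, 0.0825, 0.1595]
tcp_rot: [180.0, -0.1, 36.2]
ft_force: [-0.1, -0.1, 5.4]
grip_width: 0.155
grip_force: 30.0
```

```bash
python3 -m inch '{"delta_pos":[[0,-0.1,0],[0,-0.2,0],[0,-0.3,0],[0,-0.4,0],[0,-0.5,0]],"rot":[[0,0,-2.5],[0,0,-5],[0,0,-7.5],[0,0,-10],[0,0,-12.5]],"hand":[8,8,8,8,8]}'
python3 -m inch '{"delta_pos":[[0,-0.1,0],[0,-0.2,0],[0,-0.3,0],[0,-0.4,0],[0,-0.5,0]],"rot":[[0,0,-2.5],[0,0,-5],[0,0,-7.5],[0,0,-10],[0,0,-12.5]],"hand":[8,8,8,8,8]}'
python3 -m inch '{"delta_pos":[[0,-0.1,0],[0,-0.2,0],[0,-0.3,0],[0,-0.4,0],[0,-0.5,0]],"rot":[[0,0,-2.5],[0,0,-5],[0,0,-7.5],[0,0,-10],[0,0,-12.5]],"hand":[8,8,8,8,8]}'
```

```text
time_s: 18.32
ee_pos: [0.5637, 0.0829, 0.1595]
tcp_rot: [180.0, -0.0, 48.7]
ft_force: [-0.7, -0.3, 5.1]
grip_width: 0.155
grip_force: 30.0
time_s: 18.95
ee_pos: [0.5633, 0.0832, 0.1595]
tcp_rot: [180.0, -0.0, 61.2]
ft_force: [-0.5, -0.3, 6.5]
grip_width: 0.158
grip_force: 30.0
time_s: 19.58
ee_pos: [0.5629, 0.0834, 0.1596]
tcp_rot: [179.9, -0.0, 73.7]
ft_force: [-0.6, -1.2, 6.4]
grip_width: 0.157
grip_force: 30.0
```

```bash
python3 -m inch '{"delta_pos":[[0,-0.1,0],[0,-0.2,0],[0,-0.3,0],[0,-0.4,0],[0,-0.5,0]],"rot":[[0,0,-2.5],[0,0,-5],[0,0,-7.5],[0,0,-10],[0,0,-12.5]],"hand":[8,8,8,8,8]}'
python3 -m inch '{"delta_pos":[[0,-0.1,0],[0,-0.2,0],[0,-0.3,0],[0,-0.4,0],[0,-0.5,0]],"rot":[[0,0,-2.5],[0,0,-5],[0,0,-7.5],[0,0,-10],[0,0,-12.5]],"hand":[8,8,8,8,8]}'
python3 -m inch '{"delta_pos":[[0,-0.1,0],[0,-0.2,0],[0,-0.3,0],[0,-0.4,0],[0,-0.5,0]],"rot":[[0,0,-2.5],[0,0,-5],[0,0,-7.5],[0,0,-10],[0,0,-12.5]],"hand":[8,8,8,8,8]}'
python3 -m inch '{"delta_pos":[[0,-0.1,0],[0,-0.2,0],[0,-0.3,0],[0,-0.4,0],[0,-0.5,0]],"rot":[[0,0,-2.5],[0,0,-5],[0,0,-7.5],[0,0,-9.5],[0,0,-11.2]],"hand":[8,8,8,8,8]}'
python3 -m inch '{"delta_pos":[[0,0,0],[0,-0.1,0],[0,-0.2,0],[0,-0.2,0],[0,-0.2,0]],"rot":[[0,0,-1.2],[0,0,-2],[0,0,-2.4],[0,0,-2.5],[0,0,-2.5]],"hand":[8,8,8,8,8]}'
python3 - <<'E'
from h import *
st,im=shot("wrist","w8");np.savez("w8.npz",**st);print(st["ee_pos"],st["tcp_rot"],st["q"].round(1))
shot("top","t8");shot("side","s8")
E
```

```text
time_s: 20.2
ee_pos: [0.5624, 0.0834, 0.1595]
tcp_rot: [179.9, 0.0, 86.2]
ft_force: [-1.3, -1.2, 5.4]
grip_width: 0.156
grip_force: 30.0
time_s: 20.82
ee_pos: [0.5619, 0.0834, 0.1595]
tcp_rot: [180.0, 0.0, 98.7]
ft_force: [-1.2, -2.0, 5.6]
grip_width: 0.158
grip_force: 30.0
time_s: 21.45
ee_pos: [0.5615, 0.0833, 0.1595]
tcp_rot: [180.0, 0.0, 111.1]
ft_force: [-0.4, -1.9, 6.2]
grip_width: 0.158
grip_force: 30.0
time_s: 22.08
ee_pos: [0.561, 0.0831, 0.1595]
tcp_rot: [180.0, 0.0, 122.3]
ft_force: [0.1, -2.4, 5.5]
grip_width: 0.16
grip_force: 30.0
time_s: 22.7
ee_pos: [0.561, 0.083, 0.1595]
tcp_rot: [179.9, 0.1, 124.8]
ft_force: [0.1, -2.1, 5.0]
grip_width: 0.159
grip_force: 30.0
[0.560961   0.08303586 0.15951371] [1.79941213e+02 5.20234510e-02 1.24753967e+02] [ -3.    5.6 103.8  -0.   70.5 -37.8]
```

```bash
cat > ed.py <<'E'
from h import *
ax=np.array([.5625,.0808])
def edge(im,M,yaw,side,ch=1,w=6):
    # side: unit normal dir of the foot edge in stand frame; returns world angle & offset
    g=cv2.cvtColor(im,cv2.COLOR_BGR2HSV)[:,:,1].astype(np.float32)
    c,s=np.cos(np.radians(yaw)),np.sin(np.radians(yaw));R=np.array([[c,-s],[s,c]])
    n=np.array(side,float);t=np.array([-n[1],n[0]]);out=[]
    for a in np.linspace(-.115,.115,70):
        p=[proj(M,[*(ax+R@(n*(.125+d)+t*a)),.016]) for d in np.linspace(-.010,.010,41)]
        p=np.array(p,np.float32)
        if p.min()<2 or p[:,0].max()>509 or p[:,1].max()>381: continue
        v=cv2.remap(g,p[:,:1],p[:,1:],cv2.INTER_LINEAR).ravel();v=cv2.GaussianBlur(v[None],(9,1),0).ravel()
        d=-np.gradient(v);k=d.argmax()
        if 2<k<38 and v[max(k-8,0)]>75 and v[min(k+8,40)]<60: out.append((a,.125-.010+k*.0005))
    out=np.array(out)
    if len(out)<12: return None
    m=np.ones(len(out),bool)
    for _ in range(4):
        q=np.polyfit(out[m,0],out[m,1],1);r=abs(np.polyval(q,out[:,0])-out[:,1]);m=r<max(.0012,2*np.median(r))
    return round(yaw-np.degrees(np.arctan(q[0])),2),round(1e3*q[1],1),int(m.sum()),round(1e3*r[m].std(),2)
E
python3 - <<'E'
from ed import *
L=lambda n:model("wrist",dict(np.load(n+".npz")))
for fn,M in(("top0",model("top")),("t8",model("top")),("side0",model("side")),("s8",model("side")),("w3",L("w3")),("w4",L("w4")),("w6",L("w6")),("w7",L("w7")),("w8",L("w8"))):
    if fn=="w7" and 0: continue
    im=cv2.imread(f"pics/{fn}.png")
    print(fn,{n:edge(im,M,-4.8,s) for n,s in dict(back=(1,0),front=(-1,0),left=(0,1),right=(0,-1)).items()})
M=L("w8");a=np.radians(124.75+45.4)
print("exp knob px w8",proj(M,[.5623+.076*np.cos(a),.0812+.076*np.sin(a),.153]),[ (n,proj(model(n),[.5623+.076*np.cos(a),.0812+.076*np.sin(a),.153]).round(1)) for n in("top","side")])
E
```

```text
top0 {'back': (np.float64(-4.9), np.float64(126.0), 54, np.float64(0.39)), 'front': (np.float64(-4.84), np.float64(122.5), 67, np.float64(0.34)), 'left': (np.float64(-4.85), np.float64(124.0), 61, np.float64(0.34)), 'right': (np.float64(-5.04), np.float64(124.7), 63, np.float64(0.35))}
t8 {'back': (np.float64(-4.38), np.float64(124.8), 23, np.float64(0.43)), 'front': (np.float64(-4.68), np.float64(122.8), 29, np.float64(0.28)), 'left': None, 'right': (np.float64(-4.97), np.float64(124.6), 63, np.float64(0.34))}
side0 {'back': (np.float64(-4.73), np.float64(121.0), 33, np.float64(0.29)), 'front': (np.float64(-4.92), np.float64(129.1), 67, np.float64(0.3)), 'left': None, 'right': (np.float64(-5.04), np.float64(121.1), 16, np.float64(0.5))}
s8 {'back': (np.float64(-1.97), np.float64(124.9), 43, np.float64(0.76)), 'front': (np.float64(-4.91), np.float64(129.1), 69, np.float64(0.28)), 'left': None, 'right': (np.float64(-7.25), np.float64(125.0), 12, np.float64(0.52))}
w3 {'back': (np.float64(-4.91), np.float64(123.9), 70, np.float64(0.14)), 'front': (np.float64(-4.37), np.float64(123.7), 
[... 654 characters left out ...]
8, np.float64(0.29))}
w7 {'back': (np.float64(-4.91), np.float64(124.0), 70, np.float64(0.14)), 'front': (np.float64(-3.8), np.float64(126.7), 33, np.float64(1.8)), 'left': (np.float64(-7.87), np.float64(129.0), 43, np.float64(0.62)), 'right': (np.float64(-4.98), np.float64(123.8), 51, np.float64(0.14))}
w8 {'back': (np.float64(-3.21), np.float64(126.1), 26, np.float64(0.52)), 'front': (np.float64(-4.93), np.float64(124.6), 52, np.float64(0.11)), 'left': (np.float64(-4.93), np.float64(124.6), 56, np.float64(0.09)), 'right': (np.float64(-4.79), np.float64(123.7), 26, np.float64(0.06))}
exp knob px w8 [176.66842323 151.48076403] [('top', array([222.9, 199.2])), ('side', array([268. , 207.4]))]
```

The foot's yaw is −4.92°, consistent across views, so the jar must reach 175.08°. I'll make the last 5° turn and then check the sugar jar's disc position.

```bash
python3 -m inch '{"delta_pos":[[0,0,0],[0,-0.1,0],[0,-0.1,0],[0,-0.2,0],[0,-0.2,0]],"rot":[[0,0,-0.4],[0,0,-1.2],[0,0,-2.2],[0,0,-3.2],[0,0,-4.1]],"hand":[8,8,8,8,8]}'
python3 -m inch '{"delta_pos":[[0,0,0],[0,0,0],[0,0,0],[0,0,0]],"rot":[[0,0,-0.5],[0,0,-0.8],[0,0,-0.9],[0,0,-0.9]],"hand":[8,8,8,8]}'
python3 - <<'E'
from ed import *
st,im=shot("wrist","w9");np.savez("w9.npz",**st);print(st["ee_pos"],st["tcp_rot"],st["ft_force"].round(1))
M=model("wrist",st);C=np.array([.5623,.0812])
print({n:edge(im,M,-4.92,s) for n,s in dict(front=(-1,0),left=(0,1)).items()})
k=4;g=cv2.cvtColor(im,cv2.COLOR_BGR2GRAY)
for off in(45.4,-44.6):
    a=np.radians(st["tcp_rot"][2]+off);E=C+.076*np.array([np.cos(a),np.sin(a)])
    u,v=proj(M,[*E,.131]);ru=286.4*.032/(.36-.131);x0,y0=int(u)-60,int(v)-60;x0=max(x0,0)
    sub=cv2.resize(g[max(y0,0):int(v)+60,x0:int(u)+60],None,fx=k,fy=k,interpolation=cv2.INTER_CUBIC)
    for lo,hi,z,nm in((.030,.034,.131,"disc"),(.0105,.0135,.153,"knob")):
        s=286.4/np.linalg.norm([1])/ (M[1]@np.array([*E,z])+M[2])[2]
        c=cv2.HoughCircles(sub,cv2.HOUGH_GRADIENT,1,12,param1=80,param2=14,minRadius=int(k*s*lo),maxRadius=int(k*s*hi))
        if c is None: print(off,nm,None);continue
        for p in c[0][:4]:
            uv=p[:2]/k-.38+[x0,max(y0,0)];P=plane(M,uv,z)[:2]-C
            print(off,nm,uv.round(1),(p[2]/k/s*1e3).round(1),"r",(1e3*np.linalg.norm(P)).round(1),"ang",np.degrees(np.arctan2(P[1],P[0])).round(2),"exp",proj(M,[*E,z]).round(1))
E
```

```text
time_s: 23.48
ee_pos: [0.5608, 0.083, 0.1595]
tcp_rot: [179.9, 0.1, 128.9]
ft_force: [1.2, -1.2, 4.8]
grip_width: 0.159
grip_force: 30.0
time_s: 23.98
ee_pos: [0.5608, 0.0829, 0.1595]
tcp_rot: [179.9, 0.1, 129.8]
ft_force: [0.7, -1.3, 4.8]
grip_width: 0.156
grip_force: 30.0
[0.56079418 0.08293153 0.15949968] [1.79947530e+02 5.69498223e-02 1.29751491e+02] [ 0.7 -1.3  4.8]
{'front': (np.float64(-4.92), np.float64(124.5), 55, np.float64(0.15)), 'left': (np.float64(-4.92), np.float64(124.5), 53, np.float64(0.07))}
45.4 disc [183.2 150.5] 33.9 r 75.4 ang 177.33 exp [185.1 147.1]
45.4 disc [189.5 144.5] 33.1 r 75.0 ang 172.37 exp [185.1 147.1]
45.4 disc [190. 148.] 30.6 r 73.1 ang 173.61 exp [185.1 147.1]
45.4 disc [186.  147.2] 32.3 r 75.5 ang 174.89 exp [185.1 147.1]
45.4 knob [180.  151.7] 11.8 r 74.4 ang 174.07 exp [176.7 151.5]
45.4 knob [183. 152.] 12.6 r 72.9 ang 173.07 exp [176.7 151.5]
45.4 knob [178.  154.5] 11.5 r 74.1 ang 175.85 exp [176.7 151.5]
-44.6 disc [334. 147.] 31.6 r 76.0 ang 84.37 exp [333.1 146. ]
-44.6 disc [335.7 144.5] 33.8 r 78.1 ang 84.73 exp [333.1 146. ]
-44.6 disc [333. 143.] 31.6 r 77.4 ang 86.38 exp [333.1 146. ]
-44.6 disc [331.  145.5] 31.6 r 75.2 ang 86.17 exp [333.1 146. ]
-44.6 knob [342.7 149.7] 12.3 r 76.8 ang 84.9 exp [341.4 150.3]
-44.6 knob [334.2 149.7] 11.6 r 73.0 ang 87.99 exp [341.4 150.3]
```

```bash
python3 -m inch '{"delta_pos":[[0,0,0],[0,0,0],[0,0,0],[0,0,0]],"rot":[[0,0,0],[0,0,0],[0,0,0],[0,0,0]],"hand":[8,8,8,8]}' 35
python3 -c "
from plant import workorder
print(workorder.close_job())"
```

```text
time_s: 24.52
ee_pos: [0.5608, 0.0829, 0.1596]
tcp_rot: [179.9, 0.1, 129.8]
ft_force: [0.9, -2.1, 5.9]
grip_width: 0.155
grip_force: 35.0
the job is handed in; nothing more can be done
None
```

The job is handed in: the lid is seated on the sugar jar, and that jar is turned to the middle of the foot's front side, measured at about 174.9° against a 175.1° target. The handle is still gripped at 35 N. I saw no sign of a disturbed jar, though my last wrist image only checked the sugar jar and one neighbour, and I did not re-image the rest of the worktop.

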